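# Slide a stone sample tile out of its tray and lay it on the flattening block

## Robot

A 6-joint arm with a two-finger parallel gripper is mounted at the origin on the work surface; the furniture and walls round the work are solid. World frame = base frame: x ahead of the robot, y to its left, z up, the work surface at z = 0. Lengths are in m, angles in degrees, forces in N, time in s.
With the tool pointing down it reaches from about 0.35 to 0.775 m from the base axis. Payload 5.5 kg.
Tool frame: the origin (TCP) lies midway between the tips of the shut fingers; the grasp point (between the pads) lies 19 mm behind it; z points along the fingers, y is the line along which they close (so a half turn about z gives the same grasp; the last joint's range is limited). The gripper opens to 85 mm and grips with 20 to 120 N. Pads are 22 mm wide; open, the fingers measure 114 mm over their backs; the gripper's body (76 mm by 85 mm) begins 54 mm behind the grasp point. The pads swing forward as they close: fully open they stand 13 mm farther back than shut.
Start: joints at [-74.805, 17.945, 2.641, 74.691, 0, 82.002], TCP at [0.226, -0.529, 0.231] pointing down, gripper open.
Joint ranges: [-158.12, 158.12], [-49.38, 96.58], [-58.88, 72.47], [-126.05, 133.96], [-84.25, 85.87], [-180, 180]. Speed limits (degrees/s): [147.25, 147.25, 180, 180, 180, 180].

## Interface

Orientations are given as [roll, pitch, yaw] about the fixed x, y, z axes, in that order (R = Rz(yaw) Ry(pitch) Rx(roll)).
In Python, from cell import manip gives the robot as it stands.
- The arm moves only by the tool carry_out, never from a script. Its argument "increments" is a list of rows, each a list of 2 entries, a list of its own where there are three numbers: the shift along the tool's x, y, z in m, then the turn, a rotation vector about the tool's x, y, z in rad. In form: [[[x, y, z], [wx, wy, wz]], ...]. A call has exactly 8 rows; each row shifts and turns the commanded pose from where the row before left it, along the tool's axes as they then stand; what a row does not reach is not made up. A row lasts 1/10 s, in which the tool goes at most 50 mm and 8.59 degrees, less where a joint would pass 70% of its speed; a pose out of reach is approached as far as the arm can. A call with a gripper value outside its range is refused whole. "fingers" is the finger opening in m, from 0 to 0.0854, set as the call begins (left out, the last holds). The fingers move at their own pace and stop on an object; "newtons" is the grip in N (left out, the last holds). Time passes only in rows, so rows that do not move let the fingers close, or fill a call up. It gives the time, the measured TCP pose, the force, the opening and the grip force at its end, in the units of the state.
- manip.state(): the state, without advancing time (a new reading comes with each control period).
- manip.snapshot(name): name is "scene" or "top"; returns a dict with "color" (480x640x3 uint8, red, green, blue), "fx", "fy", "cx", "cy" (pixels), "R" (3x3) and "t" (3): a world point X has camera coordinates R X + t. Camera axes: x right, y down, z forward; pixel columns grow to the right and rows downward; lengths in m; the calibration is good to about 2 mm. A picture is of the moment at which its call begins. There is no depth.
- manip.sign_off(): hands the job in; it is judged then, once.
The state is a dict: "clock": time; "joint_pos": joint angles; "joint_vel": joint speeds; "joint_efforts": joint torques, N m; "tcp_pos": TCP position; "tool_rot": TCP orientation; "wrist_force": force on the tool from outside, world axes, zero at the start; "moment": the same for the moment, N m; "finger_gap": opening from 0.0 (shut) to 1.0 (fully open); "gripper_force": force on a finger pad.
Only numpy, scipy, OpenCV 4.12 (cv2) and the standard library are available. Lean on these libraries where they do the work, as an engineer would, in place of code of your own. Each camera call takes 0.05 s, during which the arm holds its last target. There are 200 camera calls.

## Task

The red-brown sample tile is to be flattened next. It lies too snugly in its lane of the sample tray to be gripped, so slide it forward until it juts well out over the tray's open front edge, grip the part that juts out, lift the tile off without letting it fall, and lay it flat on the steel face of the flattening block, lengthways and wholly on the face, letting go only when it is down. Leave the white tile where it lies.

Things in the scene. Friction and masses are not known exactly. Their poses are not given: they have to be found in the camera images.
- red_tile: the red-brown tile, a flat plate 110 (x, long) x 50 (y) x 8 (z) mm, about 0.12 kg; origin at the centre of its underside, x along its length, z up. It lies loose in one of the tray's two lanes (either one), its length along the lane, its front end 15 to 40 mm behind the tray's front edge.
- white_tile: the white tile of the same size in the other lane; origin and axes likewise. It stays. (Mind the big stone sculpture, not listed, about 0.3 m high, that stands on the table to the right of the tray.)
- tray: wooden sample tray 210 (x) x 148 (y) x 40 (z) mm, fixed; origin at its underside's centre; its open sheer front edge is at x = -105 mm, towards the robot. On top two lanes run along x, centred at y = -34 and +34 mm, 56 mm wide, floors at z = 40 mm. Dark battens and, at x = 97 to 105 mm, back stops edge them, 8 mm high like the tiles. Behind a tile the lane is free for 45 mm or more.
- lap_block: the flattening block, a wooden block with a grey steel upper face, 107 (x) x 202 (y, long) x 48 (z) mm, fixed; origin at the centre of its underside; its flat upper face is at z = 48 mm. It stands to the left of the tray, its length roughly pointing away from the robot.
Mind the look-alikes: they are no part of the job. What is shaped like the lap_block but purple is not meant.

How it is judged (in metres and radians):
On the way, in this order (a step that is already met when the one before it is completed fails the run):
1. the red-brown tile lies flat in its lane with 20 mm or more of it out over the tray's front edge (x of red_tile in the frame of tray between -0.107 and -0.07 m and z of red_tile in the frame of tray between 0.036 and 0.045 m and angle between red_tile's own z axis and vertical below 0.1 rad), for 0.2 s.
2. the tile is held by the fingers, lifted clear of the tray (height (world z) of red_tile above 0.062 m and contact force between the fingers and red_tile above 1 N and contact force between tray and red_tile below 0.05 N), for 0.1 s.
At the end, for the whole second after the job is handed in: The red-brown tile lies flat, released and at rest on the block's steel face, its centre within 30 mm across and 47 mm along of the middle of the face (so wholly on it), its length within 15 degrees of the block's; the white tile lies within 15 mm of where it was (x of red_tile in the frame of lap_block between -0.03 and 0.03 m and y of red_tile in the frame of lap_block between -0.047 and 0.047 m and z of red_tile in the frame of lap_block between 0.044 and 0.053 m and angle between red_tile's own z axis and vertical below 0.06 rad and angle between the x axis of red_tile and the y axis of lap_block, either way round below 0.26 rad and linear speed of red_tile below 0.02 m/s and distance of white_tile from where it was at the start of the episode below 0.015 m); the robot touches nothing.
It fails at once if the red-brown tile falls below the tray's top (height (world z) of red_tile below 0.025 m).
It fails at once if the red-brown tile is let go in the air, more than about 15 mm above the block's face (height (world z) of red_tile above 0.065 m and contact force between the fingers and red_tile below 0.02 N).
It fails at once if the white tile is shifted more than 15 mm (distance of white_tile from where it was at the start of the episode above 0.015 m).
It also fails if it takes over 54 s, if anything falls off the work surface, if the arm or the gripper's body presses on something with over 40 N, if the wrist force passes 120 N, or if a joint passes its speed limit or range.

## Working session

There is one attempt and no reset: what is moved stays moved. The work goes in short steps, Python scripts to look and compute and a tool call to move; the robot and the scene stay as the last step left them, time stands still between calls to the robot, and variables do not carry over. Pictures are saved under pics/ and viewed, at most 10 in all, crops included, and the job is handed in when it is done.

Besides the shell and the picture viewer there is one more tool, called after "Call:" as name(argument=value, ...), one argument or row to a line, values as JSON. carry_out: Moves the arm, as the interface text tells. Its arguments: {"type":"object","properties":{"increments":{"type":"array","items":{"type":"array"}},"fingers":{"type":"number"},"newtons":{"type":"number"}},"required":["increments"]}

```bash
mkdir -p pics; ls; python3 - <<'E'
from cell import manip
import cv2,pickle
for n in("scene","top"):
    s=manip.snapshot(n); pickle.dump(s,open(n+".pkl","wb"))
    cv2.imwrite(f"pics/{n}0.png",s["color"][:,:,::-1]); print(n,s["fx"],s["cx"],s["cy"],s["R"],s["t"])
print(manip.state())
E
```

```text
pics
scene 619.8394135295385 319.20349557603413 236.53934594283018 [[-0.82826866 -0.5597684  -0.02510704]
 [-0.22728788  0.37658998 -0.8980647 ]
 [ 0.5121633  -0.73813232 -0.43914625]] [0.45014253 0.0614236  0.96402317]
top 615.5507825262924 314.96985632391664 237.5363646997078 [[ 0.02430483 -0.99942321 -0.02371765]
 [-0.98534398 -0.01994213 -0.1694094 ]
 [ 0.1688387   0.02748751 -0.98526034]] [0.21448685 0.39686332 0.9941815 ]
{'clock': 0.1, 'joint_pos': array([-7.48052756e+01,  1.79856116e+01,  2.58301298e+00,  7.46912112e+01,
        1.42063486e-03,  8.20021860e+01]), 'joint_vel': array([-0.03352381, -0.08981855,  0.13298231,  0.01337455,  0.00847427,
        0.08959496]), 'joint_efforts': array([ 1.83754586e-03, -4.81727135e+01,  2.99242687e+01,  1.26993665e-02,
       -1.23864461e-04, -2.28725817e-06]), 'tcp_pos': array([ 0.22632968, -0.52807982,  0.23050351]), 'tool_rot': array([-1.79907300e+02, -1.44590661e-02,  2.31925255e+01]), 'wrist_force': array([0.33809173, 0.12665893, 0.27245732]), 'moment': array([ 0.02859348, -0.01686903,  0.02166315]), 'gripper_force': 0.0, 'finger_gap': 1.0019705947055952}
```

View pics/scene0.png

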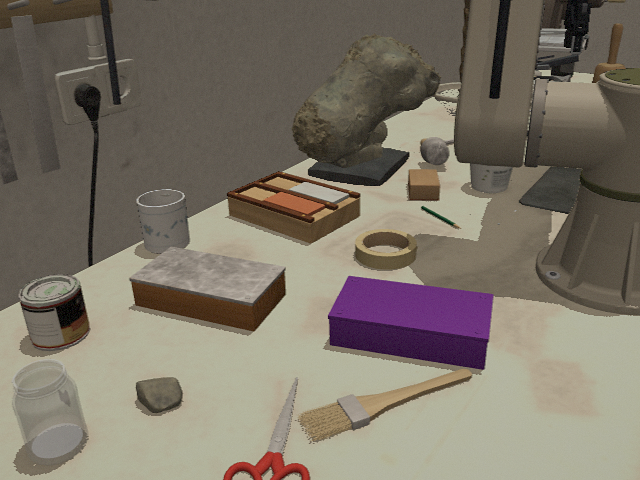

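View pics/top0.png

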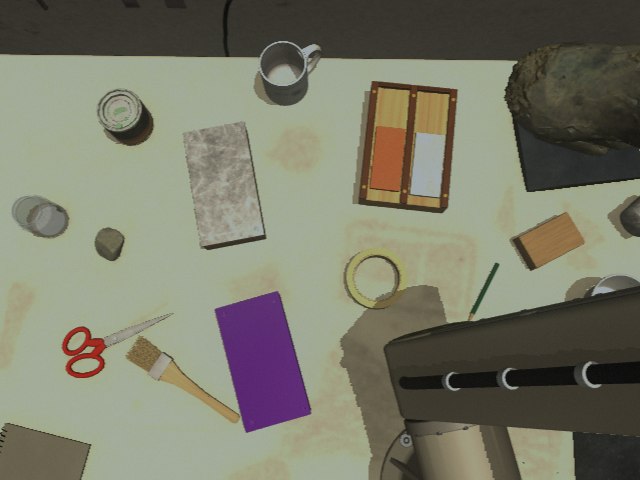

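The top view shows:
- Red-brown tile at (388,158), in the tray's left lane, with the white tile at (427,165).
- Grey steel block at (225,185), with mug, sculpture (575,100) and tape ring (375,278) nearby.

Things that could be mistaken for the tile are the white tile (427,165), the wooden sanding block (548,240) and the red scissor handles (85,350). For the block, it is the purple block (263,360). I choose the orange-red plate in the tray and the grey-faced block.

```bash
cat > h.py <<'E'
import numpy as np,cv2
def ray(s,px,z):
    px=np.atleast_2d(px).astype(float)
    d=np.c_[(px[:,0]-s["cx"])/s["fx"],(px[:,1]-s["cy"])/s["fy"],np.ones(len(px))]@s["R"]
    c=-s["R"].T@s["t"]; return c+d*((z-c[2])/d[:,2])[:,None]
def proj(s,X):
    p=np.atleast_2d(X)@s["R"].T+s["t"]; return np.c_[p[:,0]/p[:,2]*s["fx"]+s["cx"],p[:,1]/p[:,2]*s["fy"]+s["cy"]]
def blob(mask,box,k=3):
    m=np.zeros(mask.shape,np.uint8); x0,y0,x1,y1=box; m[y0:y1,x0:x1]=mask[y0:y1,x0:x1]*255
    m=cv2.morphologyEx(cv2.morphologyEx(m,cv2.MORPH_CLOSE,np.ones((k,k))),cv2.MORPH_OPEN,np.ones((3,3)))
    return max(cv2.findContours(m,cv2.RETR_EXTERNAL,cv2.CHAIN_APPROX_NONE)[0],key=cv2.contourArea)[:,0,:]
def rect(s,c,z):
    w=ray(s,c,z)[:,:2]; (cx,cy),(a,b),t=cv2.minAreaRect((w*1000).astype(np.float32))
    if a<b: a,b,t=b,a,t+90
    return (round(cx,1),round(cy,1)),(round(a,1),round(b,1)),round((t+90)%180-90,1)   # mm, length direction deg
def masks(im):
    h=cv2.cvtColor(im,cv2.COLOR_RGB2HSV); H,S,V=[h[...,i].astype(int) for i in range(3)]
    return H,S,V
E
python3 - <<'E'
import pickle; from h import *
for n,bx in (("top",dict(red=(340,60,480,230),tray=(340,60,480,230),white=(405,120,450,205),block=(170,110,280,260))),
          ("scene",dict(red=(220,165,370,245),tray=None,white=(275,170,350,215),block=(120,240,300,330)))):
    s=pickle.load(open(n+".pkl","rb")); H,S,V=masks(s["color"])
    red=(H<12)&(S>140)&(V>150); print(n)
    print("red",rect(s,blob(red,bx["red"]),.048))
    print("white",rect(s,blob((S<40)&(V>150),bx["white"]),.048))
    c=blob((S<55)&(V>90)&(V<215),bx["block"],9); print("block",rect(s,c,.048),c.min(0),c.max(0))
    if bx["tray"]:
        c=blob((V<120)&(S>70)|red|((H<25)&(S>80)),bx["tray"],9);print("tray",rect(s,c,.048),cv2.boxPoints(cv2.minAreaRect(c)))
s=pickle.load(open("top.pkl","rb"));a=s["color"][60:260,160:480,::-1]
cv2.imwrite("pics/crop.png",cv2.resize(a,None,fx=2.5,fy=2.5,interpolation=cv2.INTER_CUBIC))
E
```

```text
top
red ((529.0, 103.5), (108.0, 47.2), -5.6)
white ((519.2, 36.4), (108.2, 47.8), -5.8)
block ((480.6, 380.0), (262.0, 188.5), 2.0) [170 110] [279 259]
tray ((551.2, 70.1), (220.2, 149.3), -5.3) [[357.0495  204.50497]
 [369.49506  80.04952]
 [458.703    88.97031]
 [446.25745 213.42575]]
scene
red ((530.9, 102.9), (107.5, 47.8), -5.8)
white ((520.9, 35.5), (110.0, 48.8), -5.8)
block ((481.7, 402.5), (310.0, 253.6), 32.0) [120 240] [299 329]
```

View pics/crop.png

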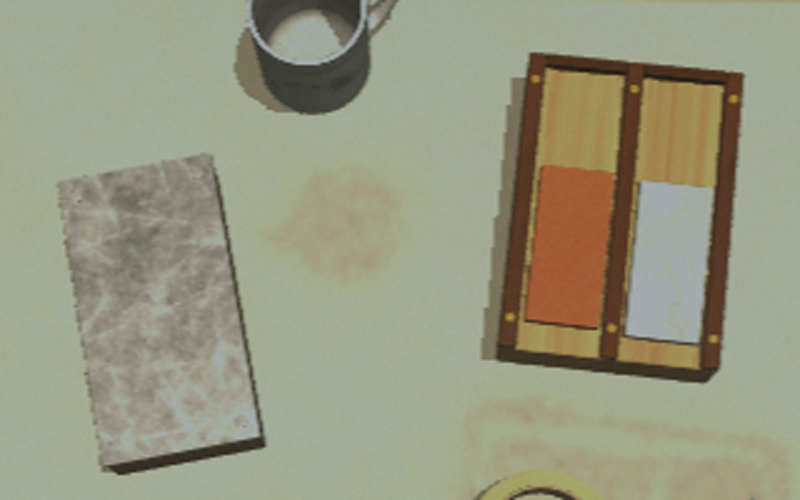

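```bash
python3 - <<'E'
import pickle; from h import *
s=pickle.load(open("top.pkl","rb")); np.set_printoptions(precision=1,suppress=True)
B=np.array([(60,183),(210,154),(262,437),(103,464)])/2.5+[160,60]
T=np.array([(530,53),(743,72),(706,370),(498,347)])/2.5+[160,60]
for n,P in(("block",B),("tray",T)):
    w=ray(s,P,.048)[:,:2]*1000; print(n,w.tolist(),w.mean(0),"sides",np.linalg.norm(w-np.roll(w,-1,0),axis=1))
    d=w[0]+w[1]-w[2]-w[3]; print("dir",np.degrees(np.arctan2(d[1],d[0])))
f=ray(s,np.array([(520,350),(600,357),(620,360),(700,369)])/2.5+[160,60],.04)[:,:2]*1000;print(f)
# purple, scene overlay check: project block centre/tray in scene
s2=pickle.load(open("scene.pkl","rb"))
for P in (B,T): print(proj(s2,ray(s,P,.048)))
H,S,V=masks(s["color"])
c=blob((H>15)&(H<40)&(S>60)&(V>120),(335,240,410,315)); print("tape",rect(s,c,.03))
E
```

```text
block [[566.8546075043366, 451.8606877545551], [589.288000038001, 349.6233008852183], [392.922847195039, 306.34360857211783], [372.61272646899164, 411.3693788649272]] [480.4 379.8] sides [104.7 201.1 107.  198.4]
dir 12.10450284129989
tray [[665.8312604445193, 131.12929942351147], [653.9946827538197, -14.973317066878517], [444.03865697731635, 12.53311437688115], [457.1318055212441, 150.6640769880904]] [555.2  69.8] sides [146.6 211.8 138.8 209.6]
dir -6.411011303942002
[[457.2 135.5]
 [453.4  81.8]
 [451.6  68.4]
 [446.4  15.1]]
[[130.8 277.6]
 [171.7 246.6]
 [286.8 266.5]
 [252.  302.7]]
[[227.3 192.9]
 [278.6 171.2]
 [358.8 195. ]
 [311.  219.8]]
tape ((334.4, 122.3), (102.4, 89.6), -60.2)
```

Call:
carry_out(
  increments=[
    [[0,0,0],[0,0,-0.1464]],
    [[0,0,0],[0,0,-0.1464]],
    [[0,0,0],[0,0,-0.1464]],
    [[0,0,0],[0,0,-0.1464]],
    [[0,0,0],[0,0,-0.1464]],
    [[0,0,0],[0,0,-0.1464]],
    [[0,0,0],[0,0,-0.1464]],
    [[0,0,0],[0,0,-0.1464]],
  ],
  fingers=0,
  newtons=40,
)

```text
clock: 0.9
tcp_pos: [0.2264, -0.5282, 0.2308]
tool_rot: [-180.0, -0.1, 90.6]
wrist_force: [0.4, 0.8, 0.7]
finger_gap: -0.004
gripper_force: 0.0
```

Call:
carry_out(
  increments=[
    [[0,0,0],[0,0,-0.1464]],
    [[0,0,0],[0,0,-0.1464]],
    [[0,0,0],[0,0,-0.1464]],
    [[0,0,0],[0,0,-0.1464]],
    [[0,0,0],[0,0,-0.1464]],
    [[0,0,0],[0,0,-0.1464]],
    [[0,0,0],[0,0,-0.1464]],
    [[0,0,0],[0,0,-0.1464]],
  ],
)

```text
clock: 1.7
tcp_pos: [0.2264, -0.5282, 0.2307]
tool_rot: [179.9, -0.0, 157.7]
wrist_force: [0.3, -0.1, 1.0]
finger_gap: -0.001
gripper_force: 0.0
```

Call:
carry_out(
  increments=[
    [[0,0,0],[0,0,-0.1464]],
    [[0,0,0],[0,0,-0.1464]],
    [[0,0,0],[0,0,0]],
    [[0,0.035,0],[0,0,0]],
    [[0,0.035,0],[0,0,0]],
    [[0,0.035,0],[0,0,0]],
    [[0,0.035,0],[0,0,0]],
    [[0,0.035,0],[0,0,0]],
  ],
)

```text
clock: 2.5
tcp_pos: [0.2441, -0.3529, 0.231]
tool_rot: [180.0, -0.0, 173.9]
wrist_force: [0.3, -0.2, 1.8]
finger_gap: 0.0
gripper_force: 0.0
```

Call:
carry_out(
  increments=[
    [[-0.014,0.035,0],[0,0,0]],
    [[-0.014,0.035,0],[0,0,0]],
    [[-0.014,0.035,0],[0,0,0]],
    [[-0.014,0.035,0],[0,0,0]],
    [[-0.014,0.035,0],[0,0,0]],
    [[-0.014,0.035,0],[0,0,0]],
    [[-0.014,0.035,0],[0,0,0]],
    [[-0.014,0.035,0],[0,0,0]],
  ],
)

```text
clock: 3.3
tcp_pos: [0.3844, -0.0858, 0.2313]
tool_rot: [-180.0, 0.0, 173.9]
wrist_force: [0.2, -0.8, 0.2]
finger_gap: -0.002
gripper_force: 0.0
```

Call:
carry_out(
  increments=[
    [[0,0.025,0],[0,0,0]],
    [[0,0.025,0],[0,0,0]],
    [[0,0.025,0],[0,0,0]],
    [[0,0.025,0],[0,0,0]],
    [[0,0.025,0],[0,0,0]],
    [[0,0.025,0],[0,0,0]],
    [[0,0.025,0],[0,0,0]],
    [[0,0.025,0],[0,0,0]],
  ],
)

```text
clock: 4.1
tcp_pos: [0.4041, 0.1127, 0.2312]
tool_rot: [-180.0, -0.0, 174.0]
wrist_force: [-0.4, -0.3, -0.1]
finger_gap: 0.001
gripper_force: 0.0
```

Call:
carry_out(
  increments=[
    [[-0.03,0,0],[0,0,0]],
    [[-0.03,0,0],[0,0,0]],
    [[-0.03,0,0],[0,0,0]],
    [[-0.03,0,0],[0,0,0]],
    [[-0.03,0,0],[0,0,0]],
    [[-0.03,0,0],[0,0,0]],
    [[-0.03,0,0],[0,0,0]],
    [[0,0,0],[0,0,0]],
  ],
)

```text
clock: 4.9
tcp_pos: [0.6161, 0.0896, 0.2295]
tool_rot: [-180.0, -0.0, 173.9]
wrist_force: [-0.2, -0.3, -0.6]
finger_gap: -0.0
gripper_force: 0.0
```

```bash
cat > st.py <<'E'
from cell import manip; import numpy as np
def tray(p,c=(.555,.0665),yaw=-5.8):
    a=np.radians(yaw); d=np.array(p)[:2]-c; return np.array([d@[np.cos(a),np.sin(a)],d@[-np.sin(a),np.cos(a)]])
if __name__=="__main__":
    s=manip.state(); print(s["clock"],s["tcp_pos"].round(4),s["tool_rot"].round(2),s["wrist_force"].round(1),s["joint_pos"].round(1)); print("tray frame",tray(s["tcp_pos"]).round(4),"red",tray((.530,.1032)),"white",tray((.520,.036)))
E
python3 st.py
```

```text
4.9 [0.6161 0.0896 0.2295] [-179.98   -0.    173.91] [-0.2 -0.3 -0.6] [ 0.9 23.4 10.3 76.9 -0.   7. ]
tray frame [0.0585 0.0292] red [-0.02858078  0.03398571] white [-0.03173861 -0.03388083]
```

Call:
carry_out(
  increments=[
    [[0,0.005,0.025],[0,0,0.004]],
    [[0,0,0.025],[0,0,0]],
    [[0,0,0.025],[0,0,0]],
    [[0,0,0.025],[0,0,0]],
    [[0,0,0.025],[0,0,0]],
    [[0,0,0.025],[0,0,0]],
    [[0,0,0.015],[0,0,0]],
    [[0,0,0],[0,0,0]],
  ],
)

```text
clock: 5.7
tcp_pos: [0.6106, 0.0954, 0.0636]
tool_rot: [-180.0, -0.3, 173.8]
wrist_force: [-0.3, 0.2, -0.2]
finger_gap: 0.002
gripper_force: 0.0
```

```bash
python3 - <<'E'
from h import *; from cell import manip
s=manip.snapshot("scene"); cv2.imwrite("pics/s1.png",cv2.resize(s["color"][120:260,200:400,::-1],None,fx=4,fy=4,interpolation=cv2.INTER_CUBIC))
E
python3 st.py
```

```text
5.75 [0.6119 0.0955 0.0653] [-179.97   -0.19  173.85] [ 0.3 -0.6  0.9] [ 1.4 28.3 -5.9 56.  -0.   7.6]
tray frame [0.0537 0.0346] red [-0.02858078  0.03398571] white [-0.03173861 -0.03388083]
```

View pics/s1.png

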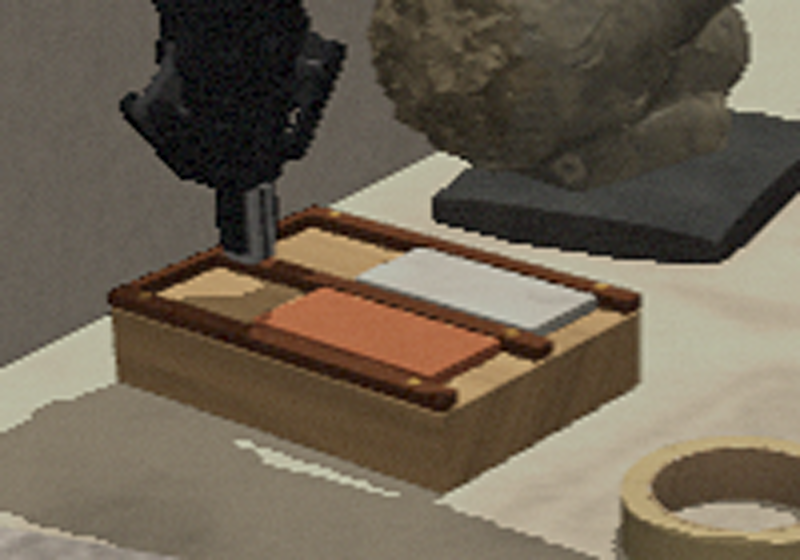

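The crop shows the shut fingertips at (248,258), hanging over the free part of the red lane. The red tile is ahead of them at (380,330) and nothing is touching.

Call:
carry_out(
  increments=[
    [[0,0,0.01],[0,0,0]],
    [[0,0,0.006],[0,0,0]],
    [[0,0,0.004],[0,0,0]],
    [[0,0,0.001],[0,0,0]],
    [[0.008,0,0],[0,0,0]],
    [[0.008,0,0],[0,0,0]],
    [[0,0,0],[0,0,0]],
    [[0,0,0],[0,0,0]],
  ],
)

```text
clock: 6.55
tcp_pos: [0.5976, 0.0971, 0.0457]
tool_rot: [-180.0, 0.0, 174.0]
wrist_force: [-0.3, 0.5, 0.2]
finger_gap: -0.003
gripper_force: 0.0
```

Call:
carry_out(
  increments=[
    [[0,0,0.0015],[0,0,0]],
    [[0.007,0,0],[0,0,0]],
    [[0.007,0,0],[0,0,0]],
    [[0.007,0,0],[0,0,0]],
    [[0.007,0,0],[0,0,0]],
    [[0.007,0,0],[0,0,0]],
    [[0.005,0,0],[0,0,0]],
    [[0,0,0],[0,0,0]],
  ],
)

```text
clock: 7.35
tcp_pos: [0.5568, 0.1014, 0.0437]
tool_rot: [-180.0, -0.1, 174.0]
wrist_force: [-1.2, -0.3, 0.3]
finger_gap: -0.0
gripper_force: 0.0
```

```bash
cat > look.py <<'E'
from h import *; from st import *
for n,box in(("scene",(220,165,400,260)),("top",(340,60,480,280))):
    s=manip.snapshot(n); H,S,V=masks(s["color"]); c=blob((H<12)&(S>140)&(V>110),box); r=rect(s,c,.048); print(n,"red",r,tray(np.array(r[0])/1000).round(4))
E
python3 look.py; python3 st.py
```

```text
scene red ((489.1, 107.9), (109.8, 51.5), -6.2) [-0.0697  0.0345]
top red ((480.2, 117.1), (93.1, 41.5), 0.6) [-0.0795  0.0428]
7.45 [0.5577 0.1013 0.0437] [-1.7999e+02 -2.0000e-02  1.7396e+02] [ 0.6 -0.3 -0.2] [  2.2  24.2 -16.   49.8  -0.    8.2]
tray frame [-0.0008  0.0349] red [-0.02858078  0.03398571] white [-0.03173861 -0.03388083]
```

Call:
carry_out(
  increments=[
    [[0.005,0,0],[0,0,0]],
    [[0.005,0,0],[0,0,0]],
    [[0.005,0,0],[0,0,0]],
    [[0.003,0,0],[0,0,0]],
    [[0,0,0],[0,0,0]],
    [[-0.005,0,0],[0,0,0]],
    [[-0.005,0,-0.02],[0,0,0]],
    [[0,0,-0.04],[0,0,0]],
  ],
)

```text
clock: 8.25
tcp_pos: [0.5483, 0.1018, 0.1013]
tool_rot: [-179.9, -0.4, 173.9]
wrist_force: [0.5, -0.2, 0.3]
finger_gap: -0.0
gripper_force: 0.0
```

Call:
carry_out(
  increments=[
    [[0.0,0,-0.04],[0,0,0]],
    [[0.03,0,-0.01],[0,0,0]],
    [[0.03,0,0],[0,0,0]],
    [[0.03,0,0],[0,0,0]],
    [[0.03,0,0],[0,0,0]],
    [[0,0,0],[0,0,0]],
    [[0,0,0],[0,0,0]],
    [[0,0,0],[0,0,0]],
  ],
  fingers=0.085,
)

```text
clock: 9.05
tcp_pos: [0.4322, 0.1147, 0.1541]
tool_rot: [180.0, 0.1, 173.9]
wrist_force: [-0.6, 1.3, -0.1]
finger_gap: 0.994
gripper_force: 0.0
```

```bash
python3 look.py; python3 st.py; python3 - <<'E'
from h import *; from cell import manip
s=manip.snapshot("scene"); cv2.imwrite("pics/s2.png",cv2.resize(s["color"][120:260,200:400,::-1],None,fx=4,fy=4,interpolation=cv2.INTER_CUBIC))
E
```

```text
scene red ((472.3, 109.3), (110.0, 50.7), -6.8) [-0.0866  0.0342]
top red ((454.8, 123.5), (18.3, 8.6), -89.5) [-0.1054  0.0466]
9.15 [0.432  0.1146 0.1538] [1.8000e+02 4.0000e-02 1.7393e+02] [0.8 0.6 0.3] [  4.6   6.2 -23.4  60.3  -0.   10.6]
tray frame [-0.1272  0.0355] red [-0.02858078  0.03398571] white [-0.03173861 -0.03388083]
```

View pics/s2.png

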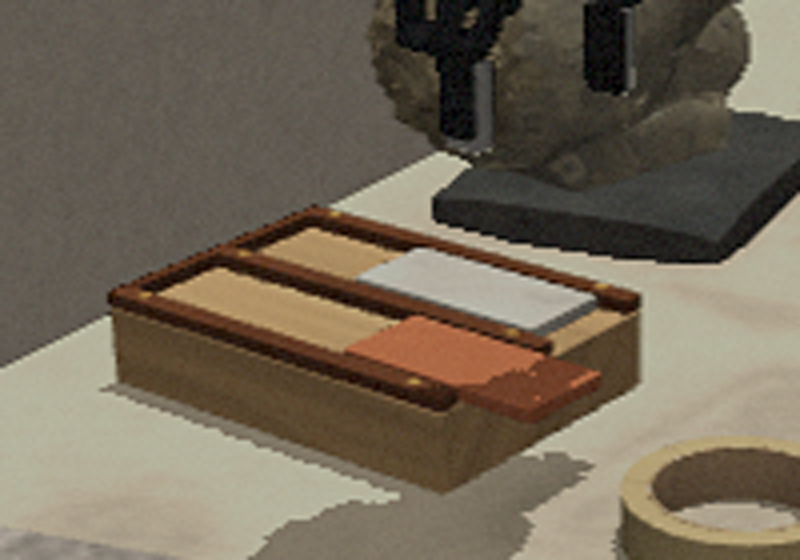

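The tile juts out about 37 mm (front end at crop (600,380)) and lies flat. The white tile has not moved, and the open fingers are above and in front.

Call:
carry_out(
  increments=[
    [[0,-0.001,0.025],[0,0,0]],
    [[0,0,0.025],[0,0,0]],
    [[0,0,0.025],[0,0,0]],
    [[0,0,0.02],[0,0,0]],
    [[0,0,0.015],[0,0,0]],
    [[0,0,0.008],[0,0,0]],
    [[0,0,0],[0,0,0]],
    [[0,0,0],[0,0,0]],
  ],
)

```text
clock: 10.0
tcp_pos: [0.4312, 0.1137, 0.0361]
tool_rot: [-180.0, 0.0, 173.9]
wrist_force: [-0.4, 0.9, -0.2]
finger_gap: 0.992
gripper_force: 0.0
```

```bash
python3 st.py
```

```text
10.0 [0.4312 0.1137 0.0361] [-1.8000e+02  2.0000e-02  1.7394e+02] [-0.4  0.9 -0.2] [  4.4  13.2 -33.7  43.   -0.   10.5]
tray frame [-0.1279  0.0345] red [-0.02858078  0.03398571] white [-0.03173861 -0.03388083]
```

Next I close the fingers. I'm going 2 mm lower first, for a fuller pad contact.

Call:
carry_out(
  increments=[
    [[0,0,0.002],[0,0,0]],
    [[0,0,0],[0,0,0]],
    [[0,0,0],[0,0,0]],
    [[0,0,0],[0,0,0]],
    [[0,0,0],[0,0,0]],
    [[0,0,0],[0,0,0]],
    [[0,0,0],[0,0,0]],
    [[0,0,0],[0,0,0]],
  ],
  fingers=0.03,
  newtons=70,
)

```text
clock: 10.8
tcp_pos: [0.4311, 0.1138, 0.0346]
tool_rot: [180.0, 0.1, 174.0]
wrist_force: [-1.5, 0.4, 4.7]
finger_gap: 0.56
gripper_force: 71.0
```

Call:
carry_out(
  increments=[
    [[0,0,-0.004],[0,0,0]],
    [[0,0,-0.006],[0,0,0]],
    [[0,0,-0.01],[0,0,0]],
    [[0,0,-0.015],[0,0,0]],
    [[0,0,-0.015],[0,0,0]],
    [[0,0,-0.01],[0,0,0]],
    [[0,0,0],[0,0,0]],
    [[0,0,0],[0,0,0]],
  ],
)

```text
clock: 11.6
tcp_pos: [0.4307, 0.1138, 0.0938]
tool_rot: [-180.0, 0.0, 174.0]
wrist_force: [0.1, 0.6, -1.3]
finger_gap: 0.566
gripper_force: 71.9
```

```bash
python3 st.py; python3 - <<'E'
from h import *; from cell import manip
s=manip.snapshot("scene"); cv2.imwrite("pics/s3.png",cv2.resize(s["color"][120:260,200:400,::-1],None,fx=4,fy=4,interpolation=cv2.INTER_CUBIC))
E
```

```text
11.6 [0.4307 0.1138 0.0938] [-1.8000e+02  3.0000e-02  1.7395e+02] [ 0.1  0.6 -1.3] [  4.5   9.1 -29.2  51.6  -0.   10.5]
tray frame [-0.1284  0.0344] red [-0.02858078  0.03398571] white [-0.03173861 -0.03388083]
```

View pics/s3.png

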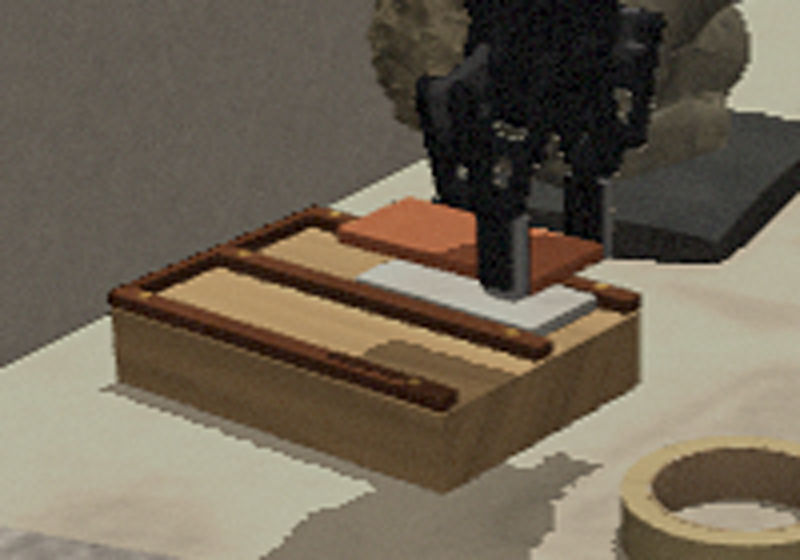

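The tile is gripped level above the tray, with its far end at crop (400,215), and the white tile is in place. Now I carry it left to the block.

Call:
carry_out(
  increments=[
    [[0.001,0.008,0],[0,0,0]],
    [[0.001,0.015,0],[0,0,0]],
    [[0.002,0.022,0],[0,0,0]],
    [[0.002,0.022,0],[0,0,0]],
    [[0.002,0.022,0],[0,0,0]],
    [[0.002,0.022,0],[0,0,0]],
    [[0.002,0.022,0],[0,0,0]],
    [[0.001,0.022,0],[0,0,0]],
  ],
)

```text
clock: 12.45
tcp_pos: [0.4331, 0.2705, 0.0929]
tool_rot: [-180.0, -0.1, 174.0]
wrist_force: [-0.1, 0.1, -1.2]
finger_gap: 0.565
gripper_force: 72.0
```

Call:
carry_out(
  increments=[
    [[0.001,0.022,0],[0,0,0]],
    [[0.001,0.022,0],[0,0,0]],
    [[0.001,0.022,0],[0,0,0]],
    [[0.001,0.018,0],[0,0,0]],
    [[0,0.012,0],[0,0,0]],
    [[0,0.006,0],[0,0,0]],
    [[0,0,0],[0,0,-0.04]],
    [[0,0,0],[0,0,-0.06]],
  ],
)

```text
clock: 13.25
tcp_pos: [0.4404, 0.3709, 0.0932]
tool_rot: [-179.9, -0.1, 179.8]
wrist_force: [0.0, 0.2, -1.3]
finger_gap: 0.563
gripper_force: 72.0
```

Call:
carry_out(
  increments=[
    [[0,0,0],[0,0,-0.07]],
    [[0,0,0],[0,0,-0.07]],
    [[0,0,0],[0,0,-0.05]],
    [[0,0,0],[0,0,-0.026]],
    [[0,0,0.01],[0,0,0]],
    [[0,0,0.01],[0,0,0]],
    [[0,0,0],[0,0,0]],
    [[0,0,0],[0,0,0]],
  ],
)

```text
clock: 14.05
tcp_pos: [0.4403, 0.3707, 0.0729]
tool_rot: [-180.0, -0.1, -168.0]
wrist_force: [0.3, 0.3, -1.8]
finger_gap: 0.559
gripper_force: 72.0
```

```bash
python3 st.py; python3 - <<'E'
from h import *; from cell import manip
s=manip.snapshot("scene"); cv2.imwrite("pics/s4.png",cv2.resize(s["color"][180:340,100:320,::-1],None,fx=3.6,fy=3.6,interpolation=cv2.INTER_CUBIC))
E
```

```text
14.05 [0.4403 0.3707 0.0729] [-1.7996e+02 -1.0000e-01 -1.6797e+02] [ 0.3  0.3 -1.8] [ 32.1  23.5 -12.5  54.2  -0.   20.1]
tray frame [-0.1449  0.291 ] red [-0.02858078  0.03398571] white [-0.03173861 -0.03388083]
```

View pics/s4.png

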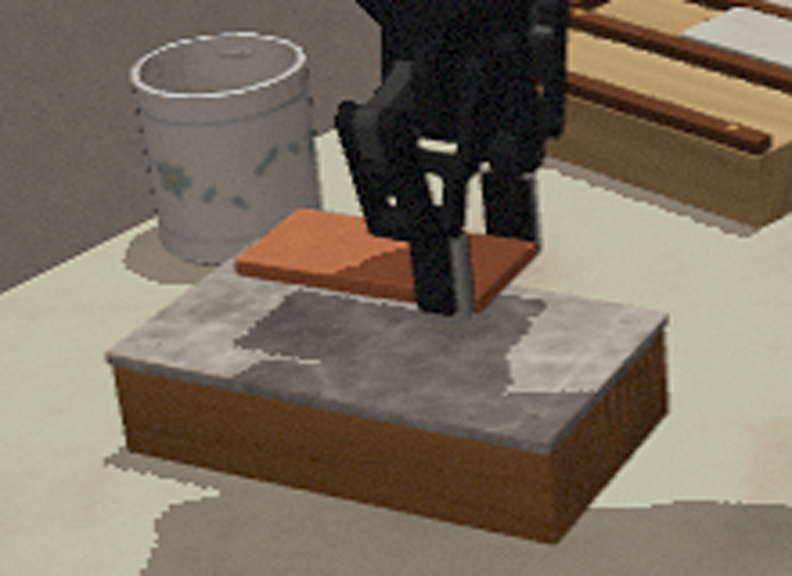

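```bash
python3 - <<'E'
from h import *; from cell import manip
s=manip.snapshot("scene"); H,S,V=masks(s["color"]); c=blob((H<12)&(S>140)&(V>90),(150,220,270,275),9)
for z in(.082,.086): print(rect(s,c,z))
# tile corners px from view: far-left, near-right tops
P=np.array([(236,262),(300,209),(538,240)])/3.6+[100,180]; w=ray(s,P,.086)[:,:2]; print(w, (w[0]+w[2])/2)
B=np.array([(108,357),(668,320),(555,447)])/3.6+[100,180]; w=ray(s,B,.048)[:,:2]; print(w,w[:2].mean(0))
E
```

```text
((497.5, 382.5), (83.0, 58.8), 14.7)
((491.6, 387.9), (82.2, 58.2), 14.7)
[[0.52253128 0.41889487]
 [0.53528994 0.37107002]
 [0.43178303 0.34142783]] [0.47715715 0.38016135]
[[0.56428204 0.45550454]
 [0.3901261  0.31315529]
 [0.36775297 0.41279563]] [0.47720407 0.38432992]
```

The tile's centre measures (0.477,0.380) and the block's (0.477,0.384), so it is centred. I lower it gently.

Call:
carry_out(
  increments=[
    [[0,0,0.008],[0,0,0]],
    [[0,0,0.007],[0,0,0]],
    [[0,0,0.004],[0,0,0]],
    [[0,0,0.003],[0,0,0]],
    [[0,0,0.001],[0,0,0]],
    [[0,0,0.001],[0,0,0]],
    [[0,0,0],[0,0,0]],
    [[0,0,0],[0,0,0]],
  ],
)

```text
clock: 14.95
tcp_pos: [0.441, 0.3712, 0.0499]
tool_rot: [180.0, 0.0, -167.9]
wrist_force: [-0.7, 0.2, -1.3]
finger_gap: 0.56
gripper_force: 72.0
```

Call:
carry_out(
  increments=[
    [[0,0,0.001],[0,0,0]],
    [[0,0,0],[0,0,0]],
    [[0,0,0.001],[0,0,0]],
    [[0,0,0],[0,0,0]],
    [[0,0,0.001],[0,0,0]],
    [[0,0,0],[0,0,0]],
    [[0,0,0],[0,0,0]],
    [[0,0,0],[0,0,0]],
  ],
)

```text
clock: 15.75
tcp_pos: [0.4408, 0.3711, 0.0468]
tool_rot: [-180.0, 0.0, -167.9]
wrist_force: [-0.2, 0.1, -1.8]
finger_gap: 0.562
gripper_force: 72.0
```

Call:
carry_out(
  increments=[
    [[0,0,0.001],[0,0,0]],
    [[0,0,0],[0,0,0]],
    [[0,0,0.0005],[0,0,0]],
    [[0,0,0],[0,0,0]],
    [[0,0,0],[0,0,0]],
    [[0,0,0],[0,0,0]],
    [[0,0,0],[0,0,0]],
    [[0,0,0],[0,0,0]],
  ],
)

```text
clock: 16.55
tcp_pos: [0.441, 0.3712, 0.0457]
tool_rot: [180.0, 0.0, -167.9]
wrist_force: [-2.7, -0.4, 4.8]
finger_gap: 0.561
gripper_force: 75.8
```

Contact is felt. The tile's underside is at most about 3 mm above the face, so I release.

Call:
carry_out(
  increments=[
    [[0,0,0],[0,0,0]],
    [[0,0,0],[0,0,0]],
    [[0,0,0],[0,0,0]],
    [[0,0,0],[0,0,0]],
    [[0,0,0],[0,0,0]],
    [[0,0,0],[0,0,0]],
    [[0,0,0],[0,0,0]],
    [[0,0,0],[0,0,0]],
  ],
  fingers=0.08,
)

```text
clock: 17.35
tcp_pos: [0.4408, 0.3711, 0.0452]
tool_rot: [-180.0, -0.0, -167.9]
wrist_force: [-0.7, 1.4, -0.1]
finger_gap: 0.932
gripper_force: 0.0
```

Call:
carry_out(
  increments=[
    [[0,0,-0.01],[0,0,0]],
    [[0,0,-0.02],[0,0,0]],
    [[0,0,-0.03],[0,0,0]],
    [[0,0,-0.03],[0,0,0]],
    [[0,0,-0.03],[0,0,0]],
    [[0,0,-0.02],[0,0,0]],
    [[0,0,0],[0,0,0]],
    [[0,0,0],[0,0,0]],
  ],
)

```text
clock: 18.15
tcp_pos: [0.441, 0.3712, 0.1858]
tool_rot: [180.0, 0.1, -167.9]
wrist_force: [0.4, -0.0, -0.3]
finger_gap: 0.936
gripper_force: 0.0
```

```bash
python3 - <<'E'
from h import *; from cell import manip
s=manip.snapshot("scene"); H,S,V=masks(s["color"]); c=blob((H<12)&(S>140)&(V>90),(120,230,290,310),5); print(rect(s,c,.056))
print(rect(s,blob((S<40)&(V>150),(275,170,350,215)),.048),"white before 520.9,35.5")
cv2.imwrite("pics/s5.png",cv2.resize(s["color"][150:340,100:380,::-1],None,fx=2.8,fy=2.8,interpolation=cv2.INTER_CUBIC))
E
```

```text
((478.8, 384.3), (110.0, 58.3), 14.0)
((521.0, 35.5), (110.3, 49.1), -6.1) white before 520.9,35.5
```

View pics/s5.png

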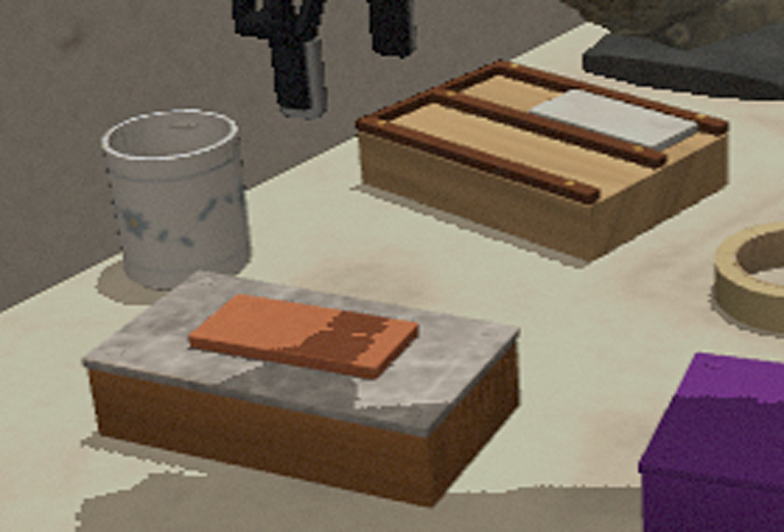

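The red tile lies flat in the middle of the steel face at crop (300,335). The white tile is unmoved and the gripper is clear.

```bash
python3 -c "
from cell import manip
print(manip.sign_off())"
```

```text
the job is handed in; nothing more can be done
None
```

The red-brown tile is lying flat, lengthways and centred within about 5 mm on the steel face of the flattening block; the white tile hasn't moved, and the job was handed in at about 18 s without a verdict being returned.

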